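# Put the blue standard away and click the photometer slide into its notch

## Task

The check with the blue standard is over: lift the blue-capped glass cell out of the photometer's slide and put it back upright, fully down, in the blue-marked slot of the rack, and let go of it. Then take the slide by its black handle and move it along its rail to the orange catch until you feel its ball click into the notch, not beyond it, and finish while still gripping the handle, holding the slide still at the notch for the reading. Leave the other cells, bottles and glassware where they are.

Things in the scene. Friction and masses are not known exactly. Their poses are not given: they have to be found in the camera images.
- blue_cell_mid (a point): Centre (half-way up, 37.5 mm above its foot) of the blue-capped sealed glass cell: upright square bar 22 x 22 mm, 75 mm tall, top 18 mm the blue cap, about 60 g, sides parallel to the slide. It stands in a 25 x 25 mm pocket 18 mm deep in the slide's left end, 57 mm sticking out above the pocket's rim, which is 46.5 mm above the table.
- blue_slot_mouth (a point): Centre of the mouth of the blue-marked slot: white block 50 x 50 x 32 mm with blue borders and sides, mouth 40 mm above the table. Square hole 25 x 25 mm, sides along x and y, with a 3 mm lead-in, 26 mm deep: a seated cell's centre is 11.5 mm above this point. z up.
- rack_tray: Grey rack tray 220 x 80 x 8 mm, origin under its middle. Three slot blocks (blue, yellow, red, in any order) stand 66 mm apart in a row along its x axis (the slots' x too); the yellow one is empty, the red one holds the red-capped cell. There is free room on both sides of the row (along y).
- slide (a joint): Travel of the dark steel slide (60 x 130 x 22 mm) on its straight level rail, m: 0 where it starts, at its left stop; 0.115 at the right stop. Friction about 1.2 N; stays where left. The notch lies between 0.05 and 0.10. From 10 mm before the notch centre the ball climbs a ridge (6 to 7 N, crest 5 mm before), then drops in and pulls the slide ahead; leaving takes as much.
- slide_handle (a point): Centre of the slide's black handle: upright fin 12 mm thick (its x), 36 mm long (its y, along the rail), top 21 mm above this point and 88.5 mm above the table; the slide's flat top is 21 mm below this point. 84 mm from the middle of the cell pocket. As the joint value grows it moves along its own -y. Best pinched from above on its two broad faces (fingers closing along x).
- photometer: The photometer: grey bed 120 x 310 mm, 16 mm thick, carrying the rail along its y axis, origin under the bed's middle; does not move. Its white housing, 70 mm tall, begins 100 mm from the rail's axis on the +x side (a lens snout reaches to 92 mm).
- slide_index (a point): Index on the slide's near (-x) side, at the slide's middle, beside its white line and the sprung steel ball. y along the rail, x across; moves with the slide towards -y.
- notch (a point): Centre of the notch of the orange catch beside the rail, marked by a white line (catch 30 mm long, with two steel ridges 10 mm apart, the notch between them). Same axes as slide_index: the ball sits in the notch when slide_index and this point have the same position along y.
- red_cell_mid (a point): Centre of the red-capped cell (same size), standing in the red slot; leave alone.
- yellow_cell_mid (a point): Centre of the yellow-capped cell (same size), standing on the table near the robot; leave alone.
- amber_bottle: Amber bottle, 64 mm wide, 130 mm tall, origin under its foot; leave alone.
- dropper_a: Small amber dropper bottle with a red bulb, 36 mm wide, 102 mm tall, origin under its foot; leave alone.
- dropper_b: Another dropper bottle like it; leave alone.
- flask: Conical glass flask, 72 mm wide, 108 mm tall, origin under its foot; leave alone.

How it is judged:
On the way, in this order (a step that is already met when the one before it is completed fails the run):
1. the blue-capped cell stands fully down in the blue slot, let go (horizontal distance between blue_cell_mid and blue_slot_mouth below 0.005 m and z of blue_cell_mid in the frame of blue_slot_mouth below 0.0145 m and angle between blue_cell_mid's own z axis and vertical below 0.12 rad and contact force between the fingers and blue_cell_c0 below 0.05 N), for 0.3 s.
2. the slide's ball is in the notch, the slide at rest with the fingers gripping it (y of slide_index in the frame of notch between -0.0025 and 0.0025 m and velocity of joint slide between -0.01 and 0.01 m/s and contact force between the fingers and slide above 4 N), for 0.5 s.
At the end, for the whole second after the job is handed in: The blue cell stands upright in the blue slot (within 5 mm of its middle, within 3 mm of fully down, tilt under 0.12 rad), untouched by the fingers; the slide is still, within 2.5 mm of the notch centre along the rail, and the fingers hold it with more than 4 N (all of step 1 and all of step 2); the arm keeps its last pose, push and grip.
It fails at once if another cell, a bottle or the flask is moved by more than 20 mm (distance of any of red_cell_mid, yellow_cell_mid, amber_bottle, dropper_a, dropper_b, flask from where it was at the start of the episode above 0.02 m).
It also fails if it takes over 59 s, if anything falls off the work surface, if the arm or the gripper's body presses on something with over 40 N, if the wrist force passes 120 N, or if a joint passes its speed limit or range.

## Robot

A 6-joint arm with a two-finger parallel gripper is mounted at the origin on the work surface. World frame = base frame: x ahead of the robot, y to its left, z up, the work surface at z = 0. Lengths are in m, angles in rad, forces in N, time in s.
With the tool pointing down it reaches from about 0.275 to 0.75 m from the base axis. Payload 10.2 kg.
Tool frame: the origin (TCP) lies midway between the tips of the shut fingers; the grasp point (between the pads) lies 19 mm behind it (bot.grasp_offset is the distance from the TCP to the grasp point, in m); z points along the fingers, y is the line along which they close (so a half turn about z gives the same grasp; the last joint's range is limited). The gripper opens to 85 mm and grips with 20 to 120 N. Pads are 22 mm wide; open, the fingers measure 114 mm over their backs; the gripper's body (76 mm by 85 mm) begins 54 mm behind the grasp point. The pads swing forward as they close: fully open they stand 13 mm farther back than shut.
Start: joints at [-1.538, 0.313, 1.498, -0, 1.331, -0.223], TCP at [0.133, -0.508, 0.231] pointing down, gripper open.
Joint ranges: [-2.94, 2.94], [-0.97, 2.17], [0.19, 2.56], [-1.23, 4.37], [0.02, 3.11], [-2.88, 2.88]. Speed limits (rad/s): [2.39, 2.39, 3.01, 3.14, 3.14, 3.14].

## Interface

Orientations are given as a rotation vector (axis times angle).
In Python, from bench import bot, imaging gives the robot as it stands.
- The arm moves only by the shell command python3 -m crank 'ROWS' [OPENING]. ROWS is JSON, one flat list of numbers, 4 for each row, row after row: the shift along the world's x, y, z scaled (see below), then the turn about the world's z scaled (see below). In form: [tx, ty, tz, yaw, tx, ty, tz, yaw, ...]. A call has 1 to 20 rows; each row shifts and turns the commanded pose from where the row before left it; what a row does not reach is not made up. The controller multiplies each number of a shift by 0.075 m and each number of a turn by 180 degrees. A row lasts 1/8 s, in which the tool goes at most 62.5 mm and 10.7 degrees, less where a joint would pass 70% of its speed; a pose out of reach is approached as far as the arm can. A call with a number of a shift or a turn outside -1 to 1 is refused whole. A call with a gripper value outside its range is refused whole. OPENING is the finger opening in mm, from 0 to 85.4, set as the call begins (- or left out, the last holds). The fingers move at their own pace and stop on an object; the grip force is fixed at half the most. Time passes only in rows, so rows that do not move let the fingers close. It gives the time, the measured TCP pose, the force, the opening and the grip force at its end, in the units of the state.
- bot.state(): the state, without advancing time (a new reading comes with each control period).
- imaging.snapshot(name): name is "scene" or "top" or "wrist"; returns the picture (480x640x3 uint8, red, green, blue); there is no depth.
- imaging.get_calibration(name): a dict with "camera_matrix" (3x3 intrinsics, pixels), "dist" ([k1, k2, p1, p2, k3] as OpenCV has them; the pictures are not rectified), "xyz" and "attitude" of the camera in the world. Camera axes: x right, y down, z forward; pixel columns grow to the right and rows downward; lengths in m; the calibration is good to about 2 mm. A picture is of the moment at which its call begins: read the wrist's pose just before it. get_calibration takes no time and is no camera call; for the wrist camera it gives the pose at the moment of the call.
- bot.sign_off(): hands the job in; it is judged then, once.
The state is a dict: "clock": time; "joint_pos": joint angles; "joint_vel": joint speeds; "joint_efforts": joint torques, N m; "tcp_pos": TCP position; "tool_rot": TCP orientation; "contact_force": force on the tool from outside, world axes, zero at the start; "moment": the same for the moment, N m; "finger_gap": opening from 0.0 (shut) to 1.0 (fully open); "gripper_force": force on a finger pad.
Only numpy, scipy, OpenCV 4.12 (cv2) and the standard library are available. Lean on these libraries where they do the work, as an engineer would, in place of code of your own. Each camera call takes 0.05 s, during which the arm holds its last target. There are 200 camera calls.

## Working session

There is one attempt and no reset: what is moved stays moved. The work goes in short steps, Python scripts to look and compute and a shell command to move; the robot and the scene stay as the last step left them, time stands still between calls to the robot, and variables do not carry over. Pictures are saved under pics/ and viewed, at most 10 in all, crops included, and the job is handed in when it is done.

```bash
mkdir -p pics; ls; python3 - <<'E'
from bench import bot, imaging
import cv2, numpy as np
print(bot.state())
for n in ("scene","top"):
    im=imaging.snapshot(n); cv2.imwrite(f"pics/{n}0.png",im[:,:,::-1])
    c=imaging.get_calibration(n); print(n,c)
E
```

```text
pics
{'clock': 0.0, 'joint_pos': array([-1.53838439e+00,  3.13440766e-01,  1.49842579e+00, -8.79169246e-06,
        1.33097062e+00, -2.23367205e-01]), 'joint_vel': array([ 0.00245378,  0.00021891,  0.00016285, -0.00134423, -0.00133244,
        0.00078467]), 'joint_efforts': array([ 5.12316601e-04, -4.12262034e+01, -2.59743726e+01, -9.52753703e-05,
        4.12504451e-03,  7.16722042e-06]), 'tcp_pos': array([ 0.13281917, -0.50766691,  0.23074404]), 'tool_rot': array([-3.11470614e+00, -4.00527761e-01, -1.72945294e-04]), 'contact_force': array([ 0.010268  ,  0.71134113, -0.08345051]), 'moment': array([ 0.00096201, -0.05817621, -0.01247939]), 'gripper_force': 0.0, 'finger_gap': 1.0024178774002896}
scene {'camera_matrix': array([[567.39353643,   0.        , 327.22414658],
       [  0.        , 567.39353643, 241.76816353],
       [  0.        ,   0.        ,   1.        ]]), 'dist': array([0.01342546, 0.        , 0.        , 0.        , 0.        ]), 'xyz': array([ 1.33334849, -0.17434389,  1.07534402]), 'attitude': array([-2.03433131, -1.5847688 ,  0.54022029])}
top {'camera_matrix': array([[485.14349472,   0.        , 319.17848073],
       [  0.        , 485.14349472, 240.37854615],
       [  0.        ,   0.        ,   1.        ]]), 'dist': array([-0.0726192,  0.       ,  0.       ,  0.       ,  0.       ]), 'xyz': array([0.34510722, 0.01000396, 1.14252393]), 'attitude': array([-2.11280171,  2.10989771, -0.23306682])}
```

View pics/top0.png

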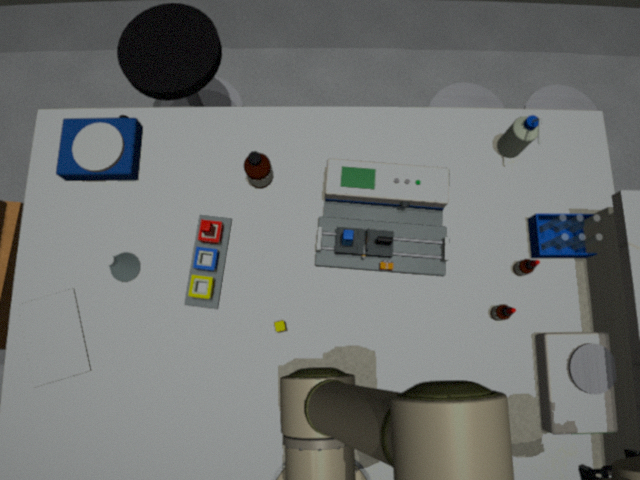

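View pics/scene0.png

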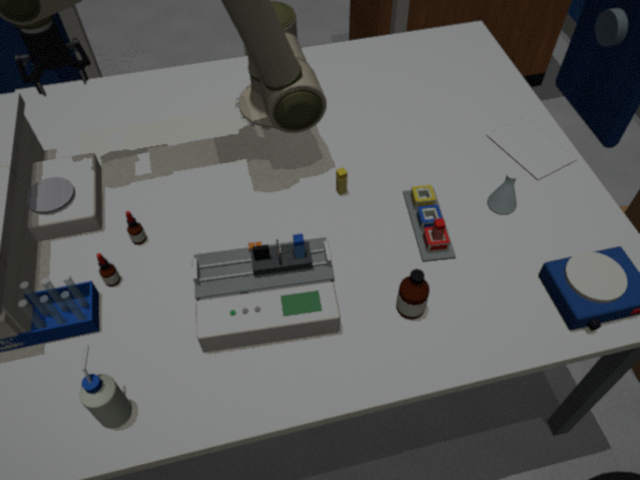

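The top view shows the blue cap at (347,236), the black handle at (380,240), the orange catch at (386,266), and the rack with red (210,232), blue (205,259) and yellow (201,288). The scene view agrees: the blue cap is at (298,243) and the blue slot at (430,214).

```bash
cat > h.py <<'E'
from bench import bot, imaging
import cv2, numpy as np
from scipy.spatial.transform import Rotation as R
def cast(c,uv,z):
    p=cv2.undistortPoints(np.array(uv,float).reshape(-1,1,2),c["camera_matrix"],c["dist"]).reshape(-1,2)
    d=R.from_rotvec(c["attitude"]).apply(np.c_[p,np.ones(len(p))]); o=np.array(c["xyz"])
    return o+d*((z-o[2])/d[:,2])[:,None]
def blobs(im,lo,hi,box=None,amin=15):
    m=cv2.inRange(cv2.cvtColor(im,cv2.COLOR_RGB2HSV),np.array(lo),np.array(hi))
    if box: k=np.zeros_like(m); x0,y0,x1,y1=box; k[y0:y1,x0:x1]=1; m*=k
    cs,_=cv2.findContours(m,cv2.RETR_EXTERNAL,cv2.CHAIN_APPROX_NONE)
    return sorted([c for c in cs if cv2.contourArea(c)>=amin],key=cv2.contourArea,reverse=True)
E
python3 - <<'E'
from h import *
im=cv2.imread("pics/top0.png")[:,:,::-1].copy(); c=imaging.get_calibration("top")
def show(n,lo,hi,box,z,amin=10):
    for k in blobs(im,lo,hi,box,amin):
        (u,v),wh,a=cv2.minAreaRect(k); p=cast(c,[(u,v)],z)[0]; b=cast(c,cv2.boxPoints(((u,v),wh,a)),z)[:,:2]
        e=b[1]-b[0]; print(n,cv2.contourArea(k),np.round((u,v),1),p.round(4),"sides",np.linalg.norm(e).round(3),np.linalg.norm(b[2]-b[1]).round(3),"ang",np.degrees(np.arctan2(e[1],e[0])).round(1))
show("cap",(100,100,40),(125,255,255),(330,215,365,250),.1035)
show("blueblk",(100,100,40),(125,255,255),(180,215,235,310),.04)
show("yelblk",(20,100,60),(35,255,255),(180,215,235,310),.04)
show("redblk",(0,120,60),(8,255,255),(180,215,235,310),.04)
show("handle",(0,0,0),(180,255,35),(362,225,400,256),.0885)
show("orange",(8,150,80),(19,255,255),(370,255,400,280),.04,3)
E
```

```text
cap 152.5 [347.5 237. ] [ 0.5784 -0.0586  0.1035] sides 0.024 0.036 ang -89.9
blueblk 473.5 [205.5 258.3] [0.5413 0.2661 0.04  ] sides 0.054 0.055 ang -5.6
yelblk 475.5 [200.4 286.6] [0.4758 0.2747 0.04  ] sides 0.052 0.054 ang -5.1
redblk 437.5 [209.9 231. ] [0.6064 0.2591 0.04  ] sides 0.054 0.053 ang -4.9
handle 72.5 [383. 241.] [ 0.5728 -0.1386  0.0885] sides 0.036 0.018 ang -89.9
```

```bash
python3 -m crank '[0.424,0.428,0.03,-0.0073,0.424,0.428,0.03,-0.0073,0.424,0.428,0.03,-0.0073,0.424,0.428,0.03,-0.0073,0.424,0.428,0.03,-0.0073,0.424,0.428,0.03,-0.0073,0.424,0.428,0.03,-0.0073,0.424,0.428,0.03,-0.0073,0.424,0.428,0.03,-0.0073,0.424,0.428,0.03,-0.0073,0.424,0.428,0.03,-0.0073,0.424,0.428,0.03,-0.0073,0.424,0.428,0.03,-0.0073,0.424,0.428,0.03,-0.0073,0,0,0,0]' 50
python3 - <<'E'
from h import *
print(bot.state()["tcp_pos"],bot.state()["tool_rot"])
c=imaging.get_calibration("wrist"); im=imaging.snapshot("wrist"); cv2.imwrite("pics/w1.png",im[:,:,::-1]); np.save("pics/w1.npy",c,allow_pickle=True); print(c)
E
```

```text
clock: 1.98
tcp_pos: [0.579, -0.0565, 0.2619]
tool_rot: [-3.139, 0.098, 0.001]
contact_force: [0.7, 0.2, -0.0]
finger_gap: 0.584
gripper_force: 0.0
[ 0.57900993 -0.05649178  0.26193651] [-3.13948019e+00  9.76674936e-02  1.46697490e-03]
{'camera_matrix': array([[394.81996199,   0.        , 320.27291218],
       [  0.        , 394.81996199, 242.72659016],
       [  0.        ,   0.        ,   1.        ]]), 'dist': array([-0.04377817,  0.        ,  0.        ,  0.        ,  0.        ]), 'xyz': array([ 0.6623972 , -0.06158864,  0.40464879]), 'attitude': array([ 1.98081808, -2.10564967, -0.35548266])}
```

View pics/w1.png

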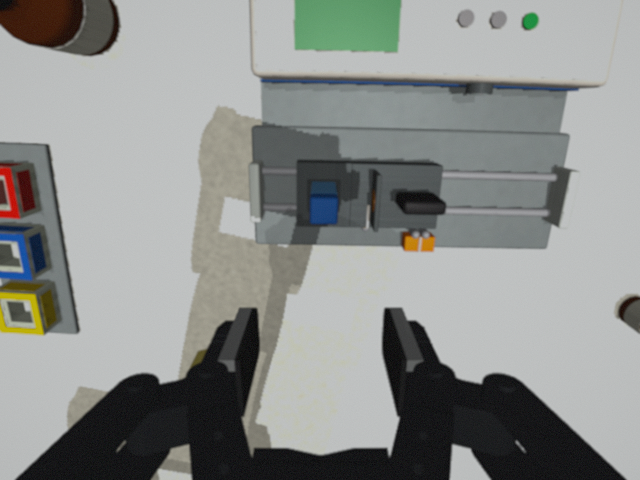

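The wrist view shows the cap's bright top face at about (323,209), the handle at (420,203), the slide's white line near (368,215), the catch at (420,242), and the rack's blue block at (20,252). I'll enlarge the slide region.

```bash
python3 - <<'E'
from h import *
im=cv2.imread("pics/w1.png"); cv2.imwrite("pics/w1c.png",cv2.resize(im[145:265,285:445],None,fx=5,fy=5,interpolation=cv2.INTER_CUBIC))
E
```

```text
(no output)
```

View pics/w1c.png

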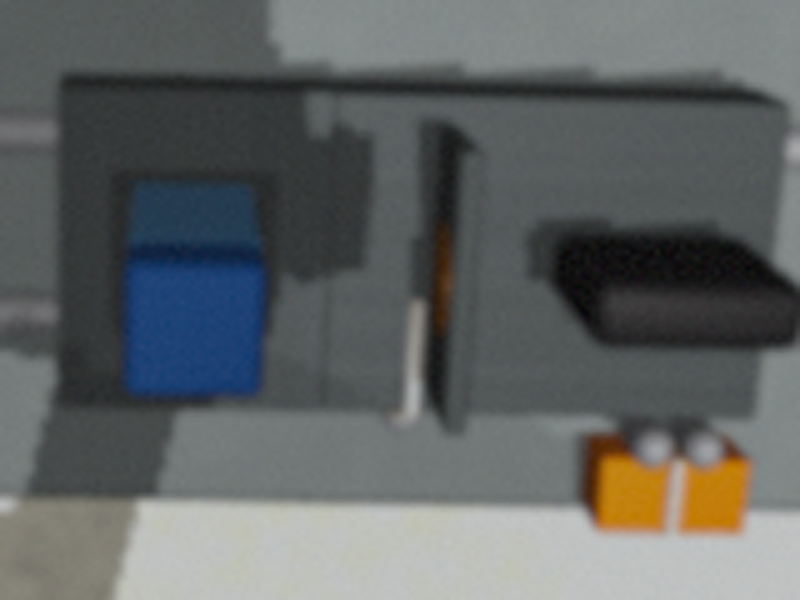

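```bash
python3 - <<'E'
from h import *
c=np.load("pics/w1.npy",allow_pickle=True).item(); im=cv2.imread("pics/w1.png")[:,:,::-1].copy()
f=lambda u,v:(284.6+u/5,144.6+v/5)
q=lambda pts,z:cast(c,pts,z)[:,:2].round(4)
k=q([f(128,255),f(265,258),f(260,396),f(125,393)],.1035); print("cap",k.mean(0),k.tolist())
e=q([f(62,80),f(780,103),f(752,412),f(65,405)],.0465); print("slide",e.tolist())
d=e[1]-e[0]; print("far edge len,ang",np.linalg.norm(d),np.degrees(np.arctan2(d[1],d[0])))
d=e[2]-e[3]; print("near edge len,ang",np.linalg.norm(d),np.degrees(np.arctan2(d[1],d[0])))
for z in (.02,.03,.04,.045):
    o=q([f(592,440),f(748,444),f(677,465)],z); print("catch",z,np.linalg.norm(o[1]-o[0]),o[2])
print("line",q([f(403,412)],.0465),q([f(417,305)],.0465))
g=cv2.cvtColor(im,cv2.COLOR_RGB2GRAY)[185:220,390:455]; print(g[::2,::3])
def mr(n,lo,hi,box,z):
    for k in blobs(im,lo,hi,box,60)[:2]: 
        x,y,w,h=cv2.boundingRect(k); r=cv2.minAreaRect(k); print(n,(x,y,w,h),q([r[0]],z))
mr("blue",(100,100,40),(125,255,255),(0,140,80,340),.04)
print(q([(21,252),(18,314),(12,190)],.04))
E
python3 - <<'E'
import cv2
im=cv2.imread("pics/w1.png"); cv2.imwrite("pics/w1r.png",cv2.resize(im[140:340,0:90],None,fx=3,fy=3,interpolation=cv2.INTER_CUBIC))
E
```

```text
cap [ 0.585   -0.05945] [[0.597, -0.0498], [0.5952, -0.071], [0.573, -0.0692], [0.5748, -0.0478]]
slide [[0.6172, -0.038], [0.6055, -0.1672], [0.5472, -0.1639], [0.5565, -0.0337]]
far edge len,ang 0.12972867840227154 -95.1744359643376
near edge len,ang 0.13053172028284923 -94.08561677997487
catch 0.02 0.03223073067741405 [ 0.5282 -0.1564]
catch 0.03 0.031424990055686566 [ 0.5317 -0.1539]
catch 0.04 0.030619274975087207 [ 0.5352 -0.1514]
catch 0.045 0.030220853727186456 [ 0.5369 -0.1502]
line [[ 0.5512 -0.0975]] [[ 0.5719 -0.1006]]
[[ 89  90  87  88  89  89  85  89  86  86  86  86  85  86  83  87  84 118
  134 136 136 135]
 [ 89  89  88  85  85  86  89  89  90  88  89  86  88  87  86  87  85 125
  135 135 134 137]
 [ 86  68  62  60  57  61  81  82  77  77  72  71  69  85  85  84  83 127
  135 134 133 135]
 [ 75  56  51  41  46  42  47  49  47  48  45  46  47  66  80  83  83 129
  134 134 132 134]
 [ 66  54  39  19  21  20  21  23  17  19  20  21  20  32  41  76  85 130
  135 135 133 134]
 [ 72  57  33  14  18  15  21  10  14  10  17  18  21  14  20  39  82 133
  134 135 134 134]
 [ 74
[... 544 characters left out ...]
109 109]
 [ 88  87  84  75  25  34  53  48  53  50  51  49  47  49  48  45  43  44
   50 145 148 145]
 [ 89  87  87  86  56  33  40  42  42  44  43  43  42  43  41  42  41  39
   63 157 162 160]
 [ 86  85  87  86  79  46  40  40  39  41  40  35  38  38  35  35  35  43
   87 137 139 136]
 [ 85  87  87  86  85  82  76  77  75  73  74  71  74  74  70  67 103 110
  124 129 130 125]
 [ 88  87  89  86  85  87  85  85  88  87  84  85  85  83  84  84 130 134
  134 134 132 133]
 [ 90  89  88  89  88  87  87  88  87  90  86  84  86  86  85  89 131 134
  133 135 134 133]]
blue (0, 233, 33, 48) [[0.5399 0.2562]]
blue (29, 234, 17, 39) [[0.5424 0.2324]]
[[0.5444 0.2492]
 [0.4746 0.2757]
 [0.6075 0.2385]]
```

The cap, slide and rack measurements agree with the stated sizes. Rail angle is about -94.7°, and notch travel is about 0.053. I'll descend on the cell and grip it.

```bash
python3 -m crank '[0.08,-0.04,-0.4,-0.0067,0,0,-0.6,0,0,0,-0.7,0,0,0,-0.5,0,0,0,-0.3,0,0,0,-0.19,0,0,0,0,0]' 50
python3 -m crank '[0,0,0,0,0,0,0,0,0,0,0,0,0,0,0,0,0,0,0,0]' 0
python3 - <<'E'
from h import *
im=imaging.snapshot("wrist"); cv2.imwrite("pics/w2.png",im[:,:,::-1])
E
```

```text
clock: 2.9
tcp_pos: [0.5835, -0.062, 0.0607]
tool_rot: [-3.138, 0.137, 0.002]
contact_force: [0.2, 1.2, -0.2]
finger_gap: 0.584
gripper_force: 0.0
clock: 3.52
tcp_pos: [0.5843, -0.0616, 0.0617]
tool_rot: [3.138, -0.135, 0.002]
contact_force: [-1.7, 0.7, 6.1]
finger_gap: 0.249
gripper_force: 60.0
```

View pics/w2.png

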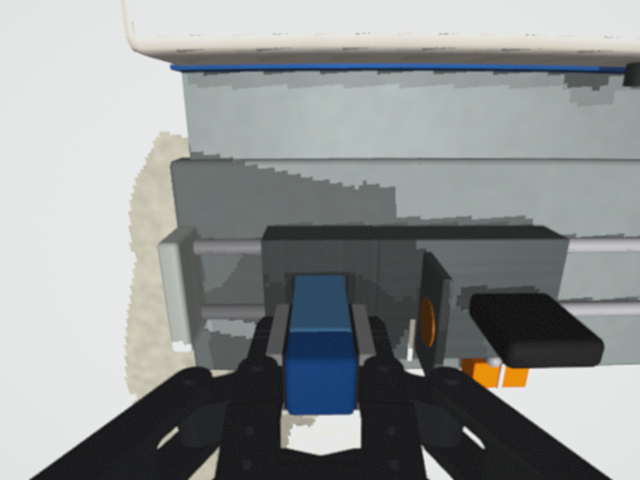

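View pics/w1r.png

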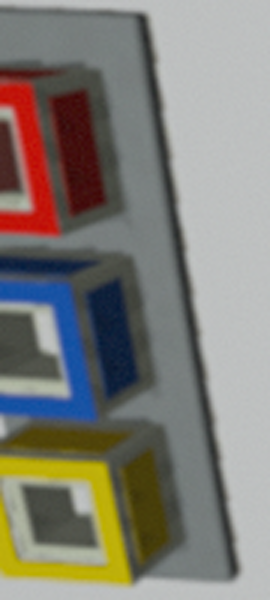

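Opening 0.249 with 60 N matches the 22 mm cell, and the picture shows the cap at (320,370), square between the pads. Next I lift and move over the rack.

```bash
python3 -m crank '[0,0,0.2,0,0,0,0.3,0,0,0,0.5,0,0,0,0.7,0,0,0,0.8,0,-0.08,0.625,0,-0.0015,-0.08,0.625,0,-0.0015,-0.08,0.625,0,-0.0015,-0.08,0.625,0,-0.0015,-0.08,0.625,0,-0.0015,-0.08,0.625,0,-0.0015,-0.08,0.625,0,-0.0015,0,0,0,0,0,0,0,0]'
python3 - <<'E'
from h import *
s=bot.state(); print(s["tcp_pos"],s["tool_rot"])
c=imaging.get_calibration("wrist"); im=imaging.snapshot("wrist"); cv2.imwrite("pics/w3.png",im[:,:,::-1]); np.save("pics/w3.npy",c,allow_pickle=True)
E
```

```text
clock: 5.32
tcp_pos: [0.542, 0.2662, 0.2489]
tool_rot: [3.136, -0.187, 0.0]
contact_force: [0.3, -0.1, -0.5]
finger_gap: 0.249
gripper_force: 59.3
[0.54200923 0.26619701 0.24889011] [ 3.13571986e+00 -1.87264932e-01  2.90685123e-04]
```

View pics/w3.png

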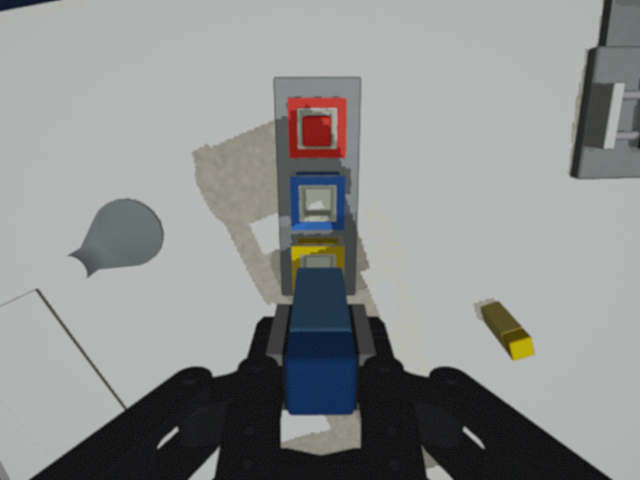

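The blue slot is in view at about (318,204), the rack is aligned with the image, and the held cap's top face is at about (320,372).

```bash
python3 - <<'E'
from h import *
c=np.load("pics/w3.npy",allow_pickle=True).item(); im=cv2.imread("pics/w3.png")[:,:,::-1].copy()
hsv=cv2.cvtColor(im,cv2.COLOR_RGB2HSV)
print("V col 296 rows165-235",hsv[165:236,296].tolist()[::3])
def face(n,lo,hi,box,z):
    k=blobs(im,lo,hi,box,40)[0]; x,y,w,h=cv2.boundingRect(k); r=cv2.minAreaRect(k)
    p=cast(c,cv2.boxPoints(r),z)[:,:2]; e=p[1]-p[0]; g=p[2]-p[1]
    print(n,(x,y,w,h),p.mean(0).round(4),np.linalg.norm(e).round(4),np.linalg.norm(g).round(4),"ang",np.degrees(np.arctan2(e[1],e[0])).round(1))
face("blue",(100,120,120),(125,255,255),(280,165,360,240),.04)
face("red",(0,150,120),(8,255,255),(280,80,360,170),.04)
face("cap",(100,120,100),(125,255,255),(270,320,370,430),.2907)
print("cap V",hsv[330:420,320,2].tolist()[::4])
# tray edges
m=cv2.inRange(hsv,np.array((0,0,60)),np.array((180,80,150)))
print([ (v,int(np.argmax(m[v,250:330])+250)) for v in (82,170,235)])
E
```

```text
V col 296 rows165-235 [[83, 12, 86], [90, 9, 86], [90, 14, 74], [108, 95, 75], [108, 172, 107], [108, 186, 115], [108, 192, 113], [108, 187, 113], [108, 192, 114], [109, 185, 113], [107, 192, 114], [108, 188, 114], [107, 199, 114], [108, 192, 113], [108, 196, 113], [107, 204, 111], [108, 192, 113], [107, 195, 115], [107, 200, 112], [107, 194, 112], [108, 186, 178], [108, 182, 182], [100, 26, 120], [84, 14, 90]]
blue (291, 222, 41, 8) [0.5216 0.277 ] 0.037 0.0068 ang -96.8
red (288, 98, 58, 60) [0.6077 0.2614] 0.0479 0.0491 ang -96.8Traceback (most recent call last):
  File "<stdin>", line 11, in <module>
  File "<stdin>", line 6, in face
IndexError: list index out of range
```

```bash
python3 - <<'E'
from h import *
c=np.load("pics/w3.npy",allow_pickle=True).item(); im=cv2.imread("pics/w3.png")[:,:,::-1].copy()
hsv=cv2.cvtColor(im,cv2.COLOR_RGB2HSV)
for n,lo,box,z in(("blue",100,(280,165,360,240),.04),("cap",75,(270,320,370,430),.2907)):
    k=blobs(im,(100,120,lo),(125,255,255),box,40)
    if not k: continue
    r=cv2.minAreaRect(k[0]); p=cast(c,cv2.boxPoints(r),z)[:,:2]
    print(n,cv2.boundingRect(k[0]),p.mean(0).round(4),np.linalg.norm(p[1]-p[0]).round(4),np.linalg.norm(p[2]-p[1]).round(4))
print(hsv[330:420,320,2].tolist()[::3])
print(cast(c,[(291,190),(343,190),(317,177),(317,230)],.04)[:,:2].round(4))
E
```

```text
blue (290, 176, 55, 54) [0.5421 0.2689] 0.0482 0.0495
cap (287, 359, 68, 55) [0.5428 0.266 ] 0.0203 0.0207
[94, 57, 58, 59, 58, 58, 58, 56, 61, 65, 77, 85, 90, 89, 88, 90, 89, 88, 89, 87, 87, 89, 86, 85, 87, 87, 88, 86, 107, 185]
[[0.5568 0.2907]
 [0.5513 0.2442]
 [0.5657 0.266 ]
 [0.5166 0.272 ]]
```

```bash
python3 -m crank '[-0.01,0.038,-0.3,0,0,0,-0.6,0,0,0,-0.6,0,0,0,-0.45,0,0,0,-0.2,0,0,0,0,0,0,0,0,0]'
```

```text
clock: 6.25
tcp_pos: [0.5421, 0.2694, 0.0889]
tool_rot: [-3.135, 0.188, -0.004]
contact_force: [0.2, -0.2, -0.6]
finger_gap: 0.251
gripper_force: 59.3
```

```bash
python3 -m crank '[0,-0.005,-0.08,0,0,0,-0.08,0,0,0,-0.08,0,0,0,-0.08,0,0,0,-0.08,0,0,0,-0.06,0,0,0,0,0]'
```

```text
clock: 7.12
tcp_pos: [0.5411, 0.269, 0.0524]
tool_rot: [3.136, -0.187, -0.001]
contact_force: [0.1, 0.1, -1.5]
finger_gap: 0.246
gripper_force: 59.3
```

```bash
python3 -m crank '[0,0,-0.03,0,0,0,-0.03,0,0,0,-0.02,0,0,0,0,0]'
```

```text
clock: 7.62
tcp_pos: [0.5413, 0.2691, 0.0472]
tool_rot: [-3.136, 0.187, -0.0]
contact_force: [-2.6, -0.4, 3.9]
finger_gap: 0.248
gripper_force: 59.7
```

```bash
python3 -m crank '[0,0,-0.01,0,0,0,0,0,0,0,0,0,0,0,0,0]' 50; python3 -m crank '[0,0,0.2,0,0,0,0.5,0,0,0,0.8,0,0,0,0.8,0,0,0,0,0,0,0,0,0]'
python3 - <<'E'
from h import *
s=bot.state(); print(s["tcp_pos"],s["tool_rot"])
c=imaging.get_calibration("wrist"); im=imaging.snapshot("wrist"); cv2.imwrite("pics/w4.png",im[:,:,::-1])
for k in blobs(im,(100,120,75),(125,255,255),(250,100,400,440),60):
    r=cv2.minAreaRect(k); p=cast(c,cv2.boxPoints(r),.089)[:,:2]; print(cv2.boundingRect(k),p.mean(0).round(4),np.linalg.norm(p[1]-p[0]).round(4),np.linalg.norm(p[2]-p[1]).round(4))
E
```

```text
clock: 8.12
tcp_pos: [0.5413, 0.2691, 0.046]
tool_rot: [3.136, -0.187, -0.0]
contact_force: [0.3, 0.1, -0.0]
finger_gap: 0.585
gripper_force: 0.0
clock: 8.88
tcp_pos: [0.541, 0.269, 0.2186]
tool_rot: [3.136, -0.187, -0.0]
contact_force: [-0.3, 0.2, -1.0]
finger_gap: 0.582
gripper_force: 0.0
[0.54095603 0.26900132 0.21855683] [ 3.13592710e+00 -1.87203945e-01 -3.36222595e-04]
(290, 180, 61, 62) [0.5532 0.2672] 0.0415 0.0446
```

View pics/w4.png

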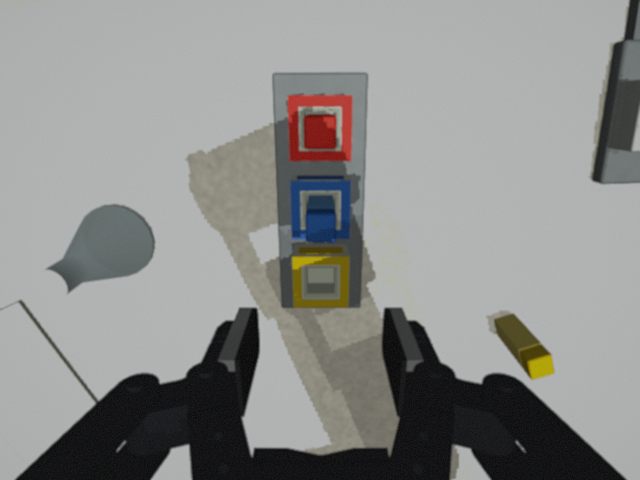

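The blue cap's top face is at (321,227), square in the blue slot, and the other cells are unmoved. Next is the handle.

```bash
python3 -m crank '[0.049,-0.549,0,0.0511,0.049,-0.549,0,0.0511,0.049,-0.549,0,0.0511,0.049,-0.549,0,0.0511,0.049,-0.549,0,0.0511,0.049,-0.549,0,0.0511,0.049,-0.549,0,0.0511,0.049,-0.549,0,0.0511,0.049,-0.549,0,0.0511,0.049,-0.549,0,0.0511,0,0,0,0,0,0,0,0]' 50
python3 - <<'E'
from h import *
c=np.load("pics/w1.npy",allow_pickle=True).item(); print(cast(c,[(425.5,208)],.0885))
s=bot.state(); print(s["tcp_pos"],s["tool_rot"])
c=imaging.get_calibration("wrist"); im=imaging.snapshot("wrist"); cv2.imwrite("pics/w5.png",im[:,:,::-1]); np.save("pics/w5.npy",c,allow_pickle=True)
E
```

```text
clock: 10.42
tcp_pos: [0.5777, -0.142, 0.2176]
tool_rot: [-2.314, -2.122, 0.001]
contact_force: [0.6, 0.2, 0.0]
finger_gap: 0.584
gripper_force: 0.0
[[ 0.57763952 -0.14349423  0.0885    ]]
[ 0.57770115 -0.1420033   0.21763102] [-2.31362339e+00 -2.12235246e+00  7.92218469e-04]
```

View pics/w5.png

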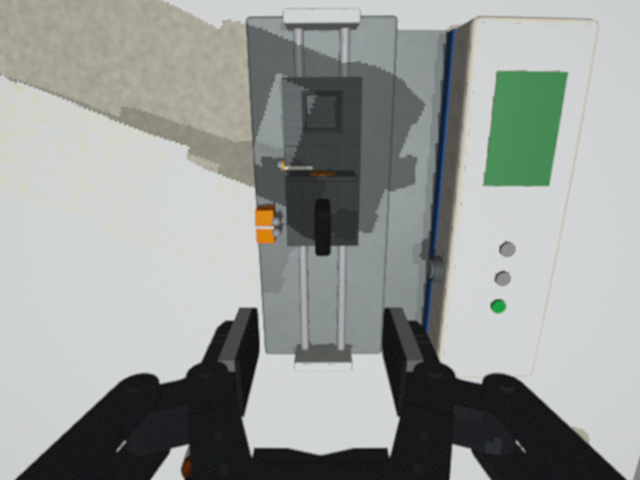

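The handle at (322,228) is lined up with the fingers, the slide's line is at (284,167) and the catch's line at (265,227). I'll descend and grip.

```bash
python3 - <<'E'
from h import *
c=np.load("pics/w5.npy",allow_pickle=True).item(); a,b=cast(c,[(284,167),(265,226.7)],.0455)[:,:2]
t=np.radians(-94.8); d=np.array([np.cos(t),np.sin(t)]); print(a,b,(b-a)@d)
E
python3 -m crank '[0,-0.02,-0.3,0,0,0,-0.6,0,0,0,-0.6,0,0,0,-0.45,0,0,0,-0.23,0,0,0,0,0]' 50
python3 -m crank '[0,0,0,0,0,0,0,0,0,0,0,0,0,0,0,0,0,0,0,0]' 0
```

```text
[ 0.55094224 -0.10056806] [ 0.52950856 -0.14836622] 0.04942404822831765
clock: 11.22
tcp_pos: [0.5779, -0.1435, 0.0547]
tool_rot: [-2.312, -2.125, 0.001]
contact_force: [0.4, -0.1, 0.1]
finger_gap: 0.588
gripper_force: 0.0
clock: 11.85
tcp_pos: [0.5788, -0.1444, 0.0564]
tool_rot: [2.312, 2.124, 0.002]
contact_force: [-0.4, -1.1, 6.7]
finger_gap: 0.135
gripper_force: 59.2
```

```bash
python3 -m crank '[-0.0067,-0.08,0,0,-0.0067,-0.08,0,0,-0.0067,-0.08,0,0,-0.0067,-0.08,0,0,-0.0067,-0.08,0,0,-0.0067,-0.08,0,0,0,0,0,0,0,0,0,0]'
python3 -m crank '[-0.0022,-0.027,0,0,0,0,0,0]';python3 -m crank '[-0.0022,-0.027,0,0,0,0,0,0]';python3 -m crank '[-0.0022,-0.027,0,0,0,0,0,0]'
```

```text
clock: 12.85
tcp_pos: [0.5758, -0.1809, 0.0564]
tool_rot: [2.311, 2.123, 0.001]
contact_force: [1.4, -1.6, 5.5]
finger_gap: 0.134
gripper_force: 59.1
clock: 13.1
tcp_pos: [0.5757, -0.1827, 0.0564]
tool_rot: [2.311, 2.124, 0.001]
contact_force: [1.3, 0.5, 4.9]
finger_gap: 0.132
gripper_force: 59.2
clock: 13.35
tcp_pos: [0.5755, -0.1847, 0.0564]
tool_rot: [2.311, 2.124, 0.001]
contact_force: [1.5, -1.3, 6.2]
finger_gap: 0.129
gripper_force: 59.2
clock: 13.6
tcp_pos: [0.5753, -0.1867, 0.0564]
tool_rot: [2.311, 2.124, 0.001]
contact_force: [1.7, -0.4, 6.6]
finger_gap: 0.131
gripper_force: 59.2
```

```bash
for i in 1; do
python3 -m crank '[-0.0011,-0.0133,0,0,0,0,0,0]'|sed -n '2p;4p';python3 -m crank '[-0.0011,-0.0133,0,0,0,0,0,0]'|sed -n '2p;4p';python3 -m crank '[-0.0011,-0.0133,0,0,0,0,0,0]'|sed -n '2p;4p';python3 -m crank '[-0.0011,-0.0133,0,0,0,0,0,0]'|sed -n '2p;4p';done
```

```text
tcp_pos: [0.5753, -0.1873, 0.0564]
contact_force: [1.9, 1.7, 6.8]
tcp_pos: [0.5752, -0.1877, 0.0564]
contact_force: [2.9, 4.2, 7.5]
tcp_pos: [0.5752, -0.1886, 0.0564]
contact_force: [2.9, 4.3, 7.3]
tcp_pos: [0.5751, -0.189, 0.0563]
contact_force: [2.6, 8.3, 7.2]
```

Resistance started at about 43 mm of travel, which puts the notch at about 53 mm. I'll carry on over the crest.

```bash

python3 -m crank '[-0.0011,-0.0133,0,0,0,0,0,0]'|sed -n '2p;4p';python3 -m crank '[-0.0011,-0.0133,0,0,0,0,0,0]'|sed -n '2p;4p';python3 -m crank '[-0.0011,-0.0133,0,0,0,0,0,0]'|sed -n '2p;4p';python3 -m crank '[-0.0011,-0.0133,0,0,0,0,0,0]'|sed -n '2p;4p'
```

```text
tcp_pos: [0.575, -0.191, 0.0564]
contact_force: [1.8, 1.2, 6.8]
tcp_pos: [0.5749, -0.1921, 0.0564]
contact_force: [1.4, 2.2, 6.7]
tcp_pos: [0.5748, -0.1936, 0.0564]
contact_force: [2.8, 0.5, 6.2]
tcp_pos: [0.5747, -0.1949, 0.0564]
contact_force: [1.4, -1.5, 4.5]
```

```bash

python3 -m crank '[0,0,0,0,0,0,0,0]'|sed -n '2p;4p'
python3 - <<'E'
from h import *
c=imaging.get_calibration("wrist"); im=imaging.snapshot("wrist"); np.save("pics/w6.npy",c,allow_pickle=True); cv2.imwrite("pics/w6.png",im[:,:,::-1])
cv2.imwrite("pics/w6c.png",cv2.resize(im[:,:,::-1][150:450,150:450],None,fx=2,fy=2,interpolation=cv2.INTER_CUBIC))
E
```

```text
tcp_pos: [0.5747, -0.195, 0.0564]
contact_force: [2.0, -1.5, 5.1]
```

View pics/w6c.png

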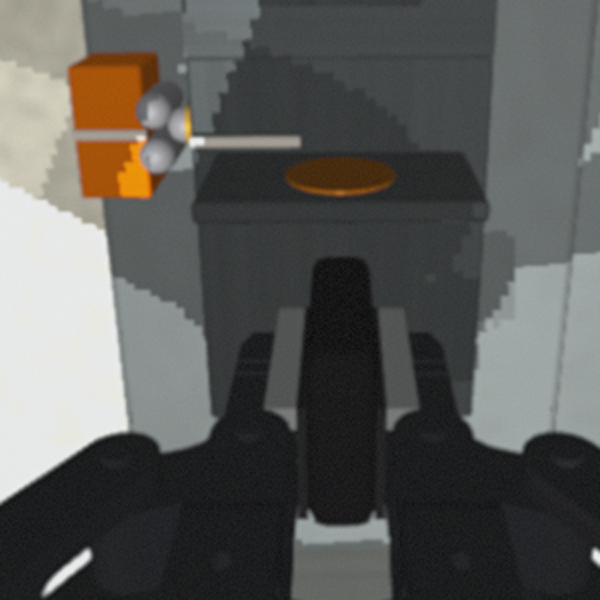

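```bash
python3 - <<'E'
from h import *
c6=np.load("pics/w6.npy",allow_pickle=True).item(); c1=np.load("pics/w1.npy",allow_pickle=True).item()
t=np.radians(-94.8); d=np.array([np.cos(t),np.sin(t)])
f=lambda u,v:(149.75+u/2,149.75+v/2)
im=cv2.imread("pics/w6.png")
g=cv2.cvtColor(im,cv2.COLOR_BGR2GRAY).astype(int)
print("slide line rows214-226 at cols",{u:g[214:227,u].tolist() for u in (252,270,290)})
print("catch line",{u:im[212:224,u].min(1).tolist() for u in (192,200,210)})
for z in (.035,.040,.0435,.0465):
    w=cast(c1,[(420.2,236.6)],z)[0,:2]; q=cast(c6,[f(75,134.5),f(135,136.5)],z)[:,:2]; s=cast(c6,[f(200,142),f(295,142)],.0465)[:,:2]
    cl=cast(c6,[f(81,66),f(88,197)],z)[:,:2]
    print(z,"w1",w,"w6",q.round(4).tolist(),"slide-catch along rail",((s.mean(0)-q.mean(0))@d).round(4),"catch len",np.linalg.norm(cl[1]-cl[0]).round(4))
print(s)
E
```

```text
slide line rows214-226 at cols {252: [106, 99, 80, 76, 120, 162, 183, 182, 164, 130, 88, 63, 58], 270: [59, 58, 60, 77, 116, 147, 155, 158, 152, 125, 90, 64, 50], 290: [60, 58, 59, 80, 123, 148, 158, 158, 151, 125, 88, 63, 48]}
catch line {192: [5, 22, 70, 116, 142, 149, 146, 128, 90, 45, 2, 9], 200: [5, 21, 72, 117, 143, 149, 145, 126, 89, 41, 2, 9], 210: [5, 20, 72, 118, 141, 149, 145, 128, 87, 39, 3, 9]}
0.035 w1 [ 0.53444778 -0.15283259] w6 [[0.5197, -0.1509], [0.5327, -0.1525]] slide-catch along rail -0.0018 catch len 0.0293
0.04 w1 [ 0.53617847 -0.15159839] w6 [[0.5216, -0.1497], [0.5341, -0.1512]] slide-catch along rail -0.0004 catch len 0.0284
0.0435 w1 [ 0.53738995 -0.15073446] w6 [[0.5229, -0.1488], [0.5351, -0.1503]] slide-catch along rail 0.0006 catch len 0.0278
0.0465 w1 [ 0.53842837 -0.14999394] w6 [[0.524, -0.1481], [0.536, -0.1495]] slide-catch along rail 0.0014 catch len 0.0273
[[ 0.5488925  -0.15176961]
 [ 0.56791819 -0.15338419]]
```

```bash
python3 -m crank '[-0.001,-0.0107,0,0,0,0,0,0,0,0,0,0]'|sed -n '2p;4p';python3 -m crank '[-0.001,-0.0107,0,0,0,0,0,0,0,0,0,0]'|sed -n '2p;4p'
```

```text
tcp_pos: [0.5746, -0.1957, 0.0564]
contact_force: [1.8, -1.4, 5.4]
tcp_pos: [0.5745, -0.1965, 0.0564]
contact_force: [1.4, -1.2, 4.8]
```

```bash
cat > m.py <<'E'
from h import *
c=imaging.get_calibration("wrist"); im=imaging.snapshot("wrist"); g=im.min(2).astype(float)
def row(u,lo,hi):
    p=g[lo:hi,u]; w=np.clip(p-p.max()*.55,0,None); return (w*np.arange(lo,hi)).sum()/w.sum()
cr=np.mean([row(u,195,232) for u in (192,196,200,204)]); sr=np.mean([row(u,cr.__int__()-8,int(cr)+16) for u in (265,275,285)])
t=np.radians(-94.8); d=np.array([np.cos(t),np.sin(t)]); s=cast(c,[(275,sr)],.0465)[0,:2]
print("rows",cr,sr,"slide",s,bot.state()["tcp_pos"],[(z,((s-cast(c,[(198,cr)],z)[0,:2])@d).round(4)) for z in (.035,.04,.0435,.0465)])
cv2.imwrite(f"pics/m{bot.state()['clock']:.2f}.png",im[:,:,::-1])
E
python3 m.py; python3 -m crank '[0,-0.0107,0,0,0,0,0,0,0,0,0,0]'|sed -n '2p;4p'; python3 m.py
```

```text
rows 213.9298279488432 220.6428803969287 slide [ 0.55888628 -0.15404566] [ 0.57454905 -0.19647967  0.05638357] [(0.035, np.float64(-0.0003)), (0.04, np.float64(0.0011)), (0.0435, np.float64(0.002)), (0.0465, np.float64(0.0028))]
tcp_pos: [0.5745, -0.197, 0.0564]
contact_force: [0.7, 1.0, 6.0]
rows 212.93535623866558 220.61191865335604 slide [ 0.55883965 -0.15448953] [ 0.57451444 -0.19694207  0.05637995] [(0.035, np.float64(0.0002)), (0.04, np.float64(0.0015)), (0.0435, np.float64(0.0024)), (0.0465, np.float64(0.0032))]
```

```bash
python3 - <<'E'
from h import *
import glob
c5=np.load("pics/w5.npy",allow_pickle=True).item(); c6=np.load("pics/w6.npy",allow_pickle=True).item()
a=cv2.imread("pics/w5.png").min(2).astype(float); b=cv2.imread("pics/w6.png").min(2).astype(float)
def row(g,u,lo,hi):
    p=g[lo:hi,u]; w=np.clip(p-p.min()-.5*(p.max()-p.min()),0,None); return (w*np.arange(lo,hi)).sum()/w.sum()
print([(u,round(row(a,u,219,235),2)) for u in range(258,273,2)],[(u,round(row(a,u,160,173),2)) for u in range(284,312,3)])
print(a[219:235,264], a[160:174,300])
t=np.radians(-94.8); d=np.array([np.cos(t),np.sin(t)])
r5=row(a,264,219,235); r6=row(b,200,208,226); s5=row(a,300,160,173); s6=row(b,275,212,230)
for z in np.arange(.025,.056,.005): print(z.round(3),"catch",(cast(c5,[(264,r5)],z)[0,:2]@d).round(4),(cast(c6,[(200,r6)],z)[0,:2]@d).round(4),"slide travel",((cast(c6,[(275,s6)],z)-cast(c5,[(300,s5)],z))[0,:2]@d).round(4))
print(c5["xyz"],c6["xyz"])
# ball / ridge highlights near catch in latest picture
f=sorted(glob.glob("pics/m*.png"))[-1]; im=cv2.imread(f); print(f)
for v in range(190,236): print(v,im[v,218:248:2].max(1).tolist() if 0 else im[v,214:250:2].min(1).tolist())
E
```

```text
[(258, np.float64(227.11)), (260, np.float64(227.05)), (262, np.float64(227.06)), (264, np.float64(227.01)), (266, np.float64(227.0)), (268, np.float64(227.0)), (270, np.float64(227.0)), (272, np.float64(226.98))] [(284, np.float64(167.72)), (287, np.float64(167.49)), (290, np.float64(166.81)), (293, np.float64(167.52)), (296, np.float64(167.5)), (299, np.float64(167.48)), (302, np.float64(167.52)), (305, np.float64(167.41)), (308, np.float64(167.27)), (311, np.float64(167.43))]
[ 25.  21.  23.  17.  23.  34.  96. 161. 190. 164. 102.  47.  24.  19.
  19.  16.] [ 55.  50.  47.  47.  46.  64.  94. 121. 118.  95.  58.  35.  35.  32.]
0.025 catch 0.11 0.1098 slide travel 0.0539
0.03 catch 0.1085 0.1084 slide travel 0.0532
0.035 catch 0.107 0.107 slide travel 0.0525
0.04 catch 0.1055 0.1056 slide travel 0.0518
0.045 catch 0.104 0.1042 slide travel 0.0511
0.05 catch 0.1025 0.1028 slide travel 0.0504
0.055 catch 0.1009 0.1014 slide travel 0.0497
[ 0.58422395 -0.05785235  0.36049657] [ 0.58045304 -0.11041855  0.19902185]
pics/m17.12.png
190 [10, 10, 10, 8, 17, 53, 73, 75, 74, 74, 74, 72, 72,
[... 3190 characters left out ...]
, 141, 141, 106, 84]
228 [10, 10, 5, 77, 143, 160, 173, 168, 160, 145, 121, 115, 141, 142, 142, 140, 102, 86]
229 [10, 10, 6, 45, 117, 155, 165, 164, 155, 137, 117, 129, 143, 142, 142, 143, 105, 86]
230 [10, 10, 11, 23, 80, 140, 151, 153, 144, 122, 120, 138, 142, 142, 143, 144, 109, 83]
231 [10, 10, 9, 4, 43, 98, 125, 133, 123, 98, 130, 142, 142, 140, 139, 142, 111, 73]
232 [10, 12, 10, 14, 3, 50, 83, 94, 83, 80, 139, 143, 142, 144, 144, 142, 114, 59]
233 [10, 10, 10, 9, 7, 0, 37, 47, 44, 92, 142, 143, 140, 144, 143, 137, 114, 55]
234 [10, 13, 12, 10, 10, 8, 11, 9, 25, 112, 135, 135, 132, 136, 136, 118, 99, 54]
235 [10, 10, 10, 10, 10, 10, 8, 5, 41, 107, 113, 113, 114, 114, 111, 100, 85, 54]
```

The ball's centre is at row 212, midway between the ridges at rows 199.5 and 223.5. Catch height triangulates to about 35 mm, leaving a +0.2 mm offset. The ridge onset also puts the notch here, so I'll hold and hand in.

```bash
python3 -m crank '[0,0,0,0,0,0,0,0,0,0,0,0,0,0,0,0,0,0,0,0,0,0,0,0,0,0,0,0,0,0,0,0]'; python3 -c "
from h import *
im=imaging.snapshot('top'); c=imaging.get_calibration('top')
for k in blobs(im,(100,100,40),(125,255,255),(180,215,235,310),10): print(cv2.boundingRect(k))
print(bot.sign_off())"
```

```text
clock: 18.12
tcp_pos: [0.5745, -0.197, 0.0564]
tool_rot: [2.311, 2.124, 0.002]
contact_force: [1.6, -0.2, 5.2]
finger_gap: 0.131
gripper_force: 59.2
(193, 246, 26, 25)
the job is handed in; nothing more can be done
None
```

The blue cell is back down in the blue slot and released, and the slide is at the notch with the gripper holding its handle at about 59 N. I handed the job in at about 18 s, with no verdict shown. I never felt a distinct click: the notch position comes from the camera (offset about 0.2 mm) and from where resistance on the ridge began.

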